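# Turn the price book's tabbed leaf over its rings

## Task

On the refill shop's counter the price flip-book lies open on its wooden riser: turn the tabbed top leaf of the near half over the rings, away from the robot, until it lies flat on the far half. Only push it: up by its overhanging edge, over, and down flat, without taking it between the fingers, forcing it or slapping it over. Leave the jars and the other things around the book where they stand, and finish clear of the book.

Things in the scene. Friction and masses are not known exactly. Their poses are not given: they have to be found in the camera images.
- book: Price flip-book of white boards on a fixed wooden riser (236 x 146 mm, 40 mm high). Origin: on the counter under mid-spine; x points across the spine from the near (robot's) half to the far half, y along it, z up. On each half lies a fixed stack of boards, 160 mm along y, its top 61 mm above the counter, reaching 16 to 116 mm from the spine line, lower boards a few mm less.
- book_spine (a point): Mid-spine: centre of the two steel binder rings, on the axis about which the leaf turns (the book's y direction), 63 mm above the counter, over the book's origin; axes as the book's. The rings stand upright at y = -45 and +45 mm, 48 mm in outer diameter, up to 87 mm above the counter.
- leaf (a joint): Angle of the leaf, a rigid white board on top of the near half: 0 flat there, pi/2 upright, pi flat on the far half; starts at 0 to 0.2. 3 mm thick, 160 mm along the spine, 15 to 133 mm from its axis, mid-plane on the axis; overhangs the stack by 18 mm, on either half. About 65 g, tight on its rings: stays at any angle where it is left; 1 to 2 N at the fore edge turns it.
- leaf_tab (a point): Centre of the leaf's tab, mid-thickness: a 50 mm (along the spine) x 16 mm, 3 mm thick tongue on its fore edge, 141 mm from the spine axis, 25 mm to the book's -y side of the middle, tip 34 mm past the stack, free space below to the counter. Axes turn with the leaf: at angle 0 they are the book's (x from tab to spine, z up).
- cork_jar: corked glass jar of brown seed, 68 mm across, 122 mm tall; stands beside the book. Origin: centre of its foot.
- lidded_jar: glass jar of pale oats with an aluminium screw lid, 68 mm across, 104 mm tall; beside the book. Origin: centre of its foot.
- tin: dark round tin with an aluminium lid, 76 mm across, 94 mm tall; beside the book. Origin: centre of its foot.
- spice_jar: slim glass jar with an aluminium screw lid, 46 mm across, 88 mm tall; beside the book. Origin: centre of its foot.
- cork: loose cork stopper standing upright, 34 mm across, 26 mm tall; on the counter near a front corner of the book. Origin: centre of its foot.
- scoop: small steel scoop, a 70 x 50 x 34 mm tray with an 85 mm handle; lies on the counter outside the jars. Origin: under the centre of its tray.
- marker: white marker pen with a black cap, 125 mm long, 15 mm thick; lies near a front corner of the book. Origin: underside, at mid-length.

How it is judged:
By the outcome, as a careful person would: the job done as asked, in the order asked, and still so for the second after the job is handed in, with the robot touching nothing.
It also fails if it takes over 42 s, if anything falls off the work surface, if the arm or the gripper's body presses on something with over 40 N, if the wrist force passes 120 N, or if a joint passes its speed limit or range.

## Robot

A 6-joint arm with a two-finger parallel gripper is mounted at the origin on the work surface. World frame = base frame: x ahead of the robot, y to its left, z up, the work surface at z = 0. Lengths are in m, angles in rad, forces in N, time in s.
With the tool pointing down it reaches from about 0.35 to 0.775 m from the base axis. Payload 5.5 kg.
Tool frame: the origin (TCP) lies on the centre line of the jaws, within the pads' length; the fingertips stand 11 mm ahead of it and the grasp point (between the pads) lies 8 mm behind it (env.tip_extent is the distance from the TCP to the fingertips, in m); z points along the fingers, y is the line along which they close (so a half turn about z gives the same grasp; the last joint's range is limited). The gripper opens to 85 mm and grips with 20 to 120 N. Pads are 22 mm wide; open, the fingers measure 114 mm over their backs; the gripper's body (76 mm by 85 mm) begins 54 mm behind the grasp point. The pads swing forward as they close: fully open they stand 13 mm farther back than shut.
Start: joints at [1.038, 0.313, 0.046, 1.304, 0, 1.431], TCP at [0.22, 0.531, 0.242] pointing down, gripper open.
Joint ranges: [-2.76, 2.76], [-0.86, 1.69], [-1.03, 1.26], [-2.2, 2.34], [-1.47, 1.5], [-3.14, 3.14]. Speed limits (rad/s): [2.57, 2.57, 3.14, 3.14, 3.14, 3.14].

## Interface

Orientations are given as a unit quaternion [w, x, y, z].
In Python, from workcell import env gives the robot as it stands.
- The arm moves only by the shell command python3 -m jog 'ROWS' [FORCE]. ROWS is JSON, a list of rows, each a list of 5 numbers: the gripper's target within -1 to 1 (shut at 1, half-way at 0, fully open at -1), then the shift along the tool's x, y, z in m, then the turn about the tool's z in degrees. In form: [[fingers, tx, ty, tz, turn], ...]. A call has 1 to 5 rows; each row shifts and turns the commanded pose from where the row before left it, along the tool's axes as they then stand; what a row does not reach is not made up. A row lasts 1/12 s, in which the tool goes at most 41.7 mm and 7.16 degrees, less where a joint would pass 70% of its speed; a pose out of reach is approached as far as the arm can. A call is refused whole if a number of a shift passes 0.0417 or a number of a turn 7.16, either way. A call with a gripper value outside its range is refused whole. The fingers move at their own pace and stop on an object; FORCE is the grip in N (left out, the last holds). Time passes only in rows, so rows that do not move let the fingers close. It gives the time, the measured TCP pose, the force, the opening and the grip force at its end, in the units of the state.
- env.get_state(): the state, without advancing time (a new reading comes with each control period).
- env.read_camera(name): name is "scene" or "top" or "wrist"; returns a dict with "img" (480x640x3 uint8, red, green, blue), "fov_y" (degrees; the focal length in pixels is half the picture's height over the tangent of half this angle, whatever the lens; pixels are square), "cx", "cy" (the principal point, pixels), "D" ([k1, k2, p1, p2, k3] as OpenCV has them; the pictures are not rectified), "T" (4x4, takes a point from camera to world coordinates). Camera axes: x right, y up, looking along -z (the intrinsics and any distortion apply to the point x, -y, -z); pixel columns grow to the right and rows downward; lengths in m; the calibration is good to about 2 mm. A picture is of the moment at which its call begins. There is no depth.
- env.hand_in(): hands the job in; it is judged then, once.
The state is a dict: "clock": time; "joint_pos": joint angles; "qvel": joint speeds; "tau": joint torques, N m; "tcp_pos": TCP position; "orientation": TCP orientation; "wrist_force": force on the tool from outside, world axes, zero at the start; "ft_torque": the same for the moment, N m; "finger_gap": finger opening in m; "grip_force": force on a finger pad.
Only numpy, scipy, OpenCV 4.12 (cv2) and the standard library are available. Lean on these libraries where they do the work, as an engineer would, in place of code of your own. Each camera call takes 0.05 s, during which the arm holds its last target. There are 200 camera calls.

## Working session

There is one attempt and no reset: what is moved stays moved. The work goes in short steps, Python scripts to look and compute and a shell command to move; the robot and the scene stay as the last step left them, time stands still between calls to the robot, and variables do not carry over. Pictures are saved under pics/ and viewed, at most 10 in all, crops included, and the job is handed in when it is done.

```bash
mkdir -p pics
python3 - <<'E'
from workcell import env
import cv2,numpy as np
for n in("scene","top"):
    c=env.read_camera(n); cv2.imwrite(f"pics/{n}0.png",c["img"][...,::-1]); np.savez(f"{n}0.npz",**c)
    print(n,c["fov_y"],c["cx"],c["cy"],c["D"],np.round(c["T"],3).tolist())
s=env.get_state(); print(s)
E
```

```text
scene 44.156522578631716 318.93224119527764 231.9496717938787 [-0.09184344  0.          0.          0.          0.        ] [[0.662, -0.583, 0.47, 1.117], [0.749, 0.521, -0.409, -0.402], [-0.006, 0.623, 0.782, 1.011], [0.0, 0.0, 0.0, 1.0]]
top 53.81416823538341 318.70174363813123 230.9164748415164 [-0.00864117  0.          0.          0.          0.        ] [[0.005, 0.994, -0.111, 0.469], [-1.0, 0.003, -0.011, 0.089], [-0.011, 0.111, 0.994, 0.937], [0.0, 0.0, 0.0, 1.0]]
{'clock': 0.1, 'joint_pos': array([1.03838539e+00, 3.13924391e-01, 4.50900827e-02, 1.30360499e+00,
       8.82609104e-06, 1.43115593e+00]), 'qvel': array([ 0.00016886, -0.00110128,  0.00404113,  0.00048531,  0.00201882,
        0.0008543 ]), 'tau': array([ 2.07592260e-03, -4.81724560e+01,  2.99244243e+01,  1.26644087e-02,
       -1.30920689e-04, -3.92300890e-06]), 'tcp_pos': array([0.21988326, 0.53082041, 0.24149752]), 'orientation': array([-2.75041571e-04,  1.95125305e-01,  9.80777977e-01, -7.74088640e-04]), 'wrist_force': array([-0.75563447, -0.28351797, -0.59164622]), 'ft_torque': array([ 0.00202461, -0.05173359,  0.0751919 ]), 'grip_force': 0.0, 'finger_gap': 0.08545761291829457}
```

View pics/top0.png

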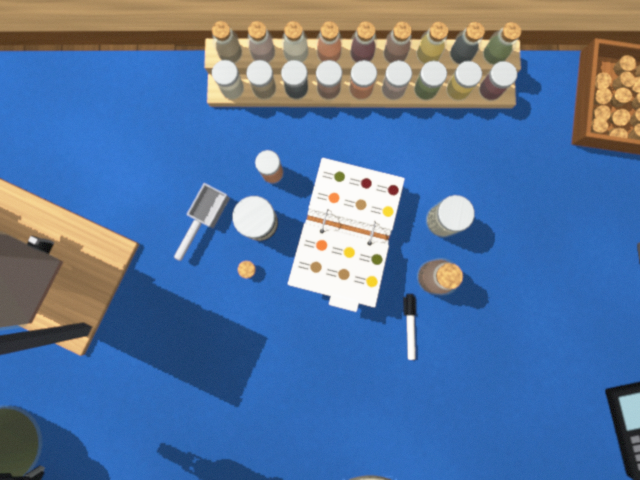

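View pics/scene0.png

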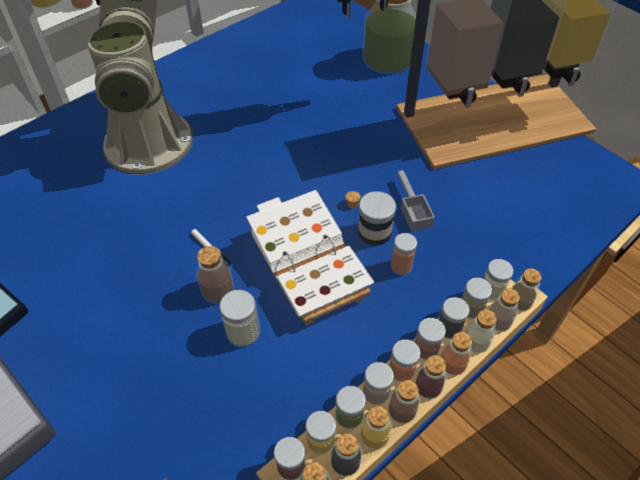

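The top view shows the book with far corners at about (321,158) and (404,177), the leaf's near corners at (289,285) and (375,306), and the tab at (344,303). The cork is at (247,269) and the marker at (410,327). The scene view agrees: tin and spice jar on the robot's left (+y), lidded and cork jars on the right, and the marker near the front right corner.

```bash
cat > h.py <<'E'
import numpy as np,cv2
def K(c):
    f=240/np.tan(np.radians(c["fov_y"])/2); return np.array([[f,0,c["cx"]],[0,f,c["cy"]],[0,0,1.]])
def rays(c,uv):
    n=cv2.undistortPoints(np.float64(uv).reshape(-1,1,2),K(c),c["D"]).reshape(-1,2)
    d=np.c_[n[:,0],-n[:,1],-np.ones(len(n))]@c["T"][:3,:3].T
    return c["T"][:3,3],d
def plane(c,uv,z):
    o,d=rays(c,uv); return o+d*((z-o[2])/d[:,2])[:,None]
def tri(ca,ua,cb,ub):
    oa,da=rays(ca,ua); ob,db=rays(cb,ub); out=[]
    for a,b in zip(da,db):
        s=np.linalg.lstsq(np.c_[a,-b],ob-oa,rcond=None)[0]; p,q=oa+s[0]*a,ob+s[1]*b
        out.append(np.r_[(p+q)/2,np.linalg.norm(p-q)])
    return np.array(out)
def proj(c,P):
    R=c["T"][:3,:3]; p=(np.atleast_2d(P)-c["T"][:3,3])@R; p=p*[1,-1,-1]
    return cv2.projectPoints(p,np.zeros(3),np.zeros(3),K(c),c["D"])[0].reshape(-1,2)
E
python3 - <<'E'
from h import *
for n in("top","scene"):
    c=dict(np.load(f"{n}0.npz")); im=c["img"]
    g=im.astype(int); m=((g.min(2)>150)&(np.ptp(g,2)<60)).astype(np.uint8)
    m=cv2.morphologyEx(m,cv2.MORPH_CLOSE,np.ones((3,3)))
    x0,x1,y0,y1=(280,415,150,315) if n=="top" else (240,380,185,325)
    k=np.zeros_like(m);k[y0:y1,x0:x1]=m[y0:y1,x0:x1]
    for ct in cv2.findContours(k,0,2)[0]:
        if cv2.contourArea(ct)>600: print(n,cv2.contourArea(ct),cv2.approxPolyDP(ct,4,True).reshape(-1,2).tolist())
t=np.load("top0.npz");s=np.load("scene0.npz")
v=np.hstack([cv2.resize(t["img"][145:320,230:430],(400*1,350)),cv2.resize(s["img"][180:355,185:385],(400,350))])
cv2.imwrite("pics/crop.png",v[...,::-1])
E
```

```text
top 11460.5 [[322, 158], [308, 214], [323, 222], [306, 219], [288, 284], [327, 294], [329, 304], [355, 311], [359, 303], [374, 306], [388, 245], [372, 233], [389, 234], [403, 178]]
scene 3507.5 [[349, 246], [277, 276], [299, 315], [373, 282]]
scene 4702.0 [[315, 190], [284, 202], [266, 201], [247, 216], [273, 271], [342, 243]]
```

View pics/crop.png

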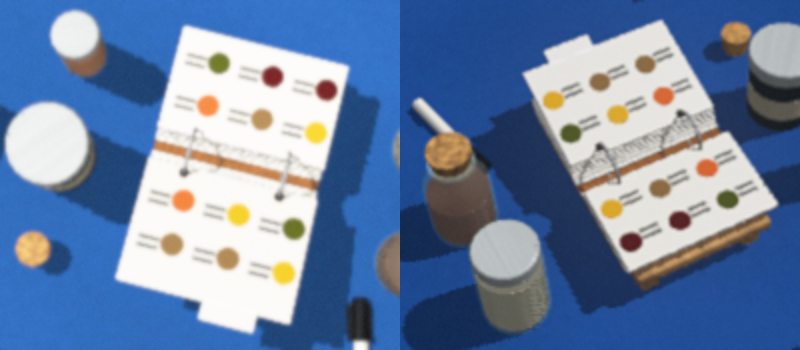

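Run:
```python
from h import *
np.set_printoptions(precision=4,suppress=True)
t=dict(np.load("top0.npz"));s=dict(np.load("scene0.npz"))
tu=[(288,284.5),(374.5,306.5),(322,158),(404,178)];su=[(315.5,190),(246.5,216),(373.5,282),(299,316)]
T=tri(t,tu,s,su); print(T)
far=(plane(t,tu[2:],.061)+plane(s,su[2:],.061))/2
print("top/scene",plane(t,tu[2:],.061),plane(s,su[2:],.061))
e=T[0,:2]-T[1,:2]+far[0,:2]-far[1,:2]; y=e/np.linalg.norm(e); x=np.array([y[1],-y[0]])
o=far.mean(0)[:2]-.116*x; print("book o",o,"yaw",np.degrees(np.arctan2(x[1],x[0])))
nm=T[:2].mean(0); r=(nm[:2]-o)@x; th=np.arctan2(nm[2]-.063,-r); print("near r",r,"z",nm[2],"theta",th,"lat",(nm[:2]-o)@y, "len",np.hypot(r,nm[2]-.063))
for a in(0,.1,.2):
  P=[np.r_[o-x*.133*np.cos(a)+y*b,.063+.133*np.sin(a)] for b in(.08,-.08)]+[np.r_[o-x*.141*np.cos(a)-y*.025,.063+.141*np.sin(a)]]
  print(a,P[2],proj(t,P).round(1).tolist(),proj(s,P).round(1).tolist())
def loc(p): d=p[:2]-o; return d@x,d@y
for n,uv,z in(("cork",(247,269),.026),("mk cap",(410,297),.01),("mk end",(411,358),.01),("lidjar",(456,216),.104),("corkjar",(448,276),.122),("tin",(253,218),.094),("spice",(267,160),.088)):
  p=plane(t,[uv],z)[0]; print(n,p[:2],np.round(loc(p),3))
```

```text
[[ 0.4677  0.1538  0.0811  0.0007]
 [ 0.4295 -0.001   0.0839  0.0008]
 [ 0.707   0.0932  0.0573  0.0004]
 [ 0.6686 -0.0625  0.0563  0.001 ]]
top/scene [[ 0.7062  0.0934  0.061 ]
 [ 0.6679 -0.0613  0.061 ]] [[ 0.7085  0.0911  0.061 ]
 [ 0.6706 -0.0646  0.061 ]]
book o [0.5756 0.0424] yaw -13.831347386671188
near r -0.13150821585061814 z 0.08250277011259158 theta 0.14722769942863592 lat 0.0026616415198575274 len 0.132946488777543
0 [0.4328 0.0518 0.063 ] [[289.6, 285.5], [374.5, 307.0], [344.1, 303.9]] [[314.1, 195.6], [245.8, 222.5], [268.2, 210.5]]
0.1 [0.4334 0.0517 0.0771] [[289.2, 285.2], [375.3, 307.0], [344.6, 303.8]] [[314.2, 191.7], [245.2, 218.6], [267.9, 206.3]]
0.2 [0.4355 0.0511 0.091 ] [[289.0, 284.1], [376.4, 306.2], [345.2, 303.0]] [[314.5, 188.1], [245.0, 215.2], [267.8, 202.6]]
cork [0.4966 0.2371] [-0.123  0.17 ]
mk cap [ 0.4444 -0.0781] [-0.099 -0.148]
mk end [ 0.3287 -0.0781] [-0.211 -0.176]
lidjar [ 0.5896 -0.145 ] [ 0.058 -0.179]
corkjar [ 0.4832 -0.1235] [-0.05  -0.183]
tin [0.5863 0.2171] [-0.031  0.172]
spice [0.6949 0.1944] [0.079 0.176]
```

```bash
python3 -m jog '[[1,-0.01,-0.015,0,-4.35],[1,-0.018,-0.028,0,-4.35],[1,-0.02,-0.03,0,0],[1,-0.02,-0.03,0,0],[1,-0.02,-0.03,0,0]]' 40; python3 -m jog '[[1,-0.02,-0.03,0,0],[1,-0.02,-0.03,0,0],[1,-0.02,-0.03,0,0],[1,-0.02,-0.03,0,0],[1,-0.02,-0.03,0,0]]';python3 -m jog '[[1,-0.02,-0.03,0,0],[1,-0.02,-0.03,0,0],[1,-0.015,-0.025,0,0],[1,-0.007,-0.01,0,0],[1,0,0,0,0]]'
cat > st.py <<'E'
from workcell import env; import numpy as np
X=np.array([.971,-.239]);Y=np.array([.239,.971]);O=np.array([.5755,.043])
s=env.get_state();p=s["tcp_pos"];d=p[:2]-O;w=s["wrist_force"]
print("t %.2f bx %.4f by %.4f tipz %.4f | Fx %.2f Fy %.2f Fz %.2f"%(s["clock"],d@X,d@Y,p[2]-env.tip_extent,w[:2]@X,w[:2]@Y,w[2]),"gap %.3f"%s["finger_gap"],env.tip_extent,s["orientation"].round(3))
E
python3 st.py
python3 - <<'E'
from workcell import env; import cv2,numpy as np
a=env.read_camera("wrist")["img"]; cv2.imwrite("pics/w1.png",a[...,::-1])
E
```

```text
clock: 0.52
tcp_pos: [0.2686, 0.3781, 0.2418]
orientation: [-0.0, 0.12, 0.993, -0.0]
wrist_force: [0.7, 0.1, -0.5]
finger_gap: 0.0256
grip_force: 0.0
clock: 0.93
tcp_pos: [0.33, 0.2084, 0.2421]
orientation: [-0.0, 0.12, 0.993, -0.0]
wrist_force: [0.5, -1.2, 1.3]
finger_gap: 0.0002
grip_force: 0.0
clock: 1.35
tcp_pos: [0.3683, 0.1009, 0.2421]
orientation: [0.0, 0.122, 0.992, -0.0]
wrist_force: [-0.2, 0.1, -0.0]
finger_gap: 0.0002
grip_force: 0.0
t 1.35 bx -0.2150 by 0.0067 tipz 0.2311 | Fx -0.22 Fy 0.06 Fz -0.01 gap 0.000 0.011 [ 0.     0.122  0.992 -0.   ]
```

View pics/w1.png

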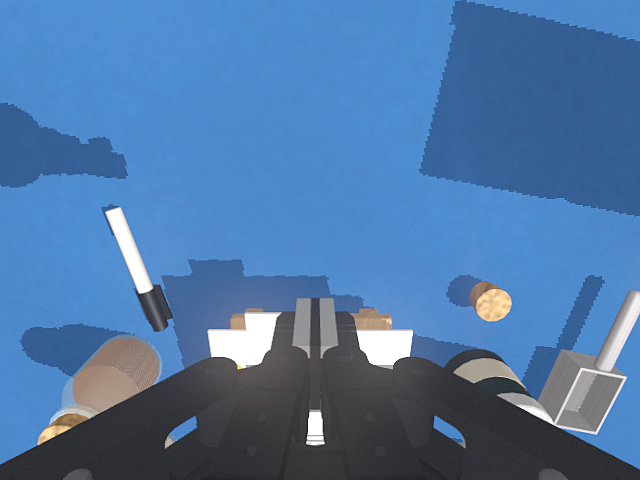

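The wrist view looks toward the robot side, with the closed fingertips at (315,310), the tab and leaf edge just behind them at (260,320), and marker and cork well aside. I'll descend outside the tab.

```bash
python3 -m jog '[[1,-0.01,-0.016,0.02,0],[1,-0.012,-0.016,0.03,0],[1,0,0,0.04,0],[1,0,0,0.04,0],[1,0,0,0.036,0]]' >/dev/null;python3 -m jog '[[1,0,0,0.015,0],[1,0,0,0,0],[1,0,0,0,0]]'; python3 st.py
python3 - <<'E'
from workcell import env; import cv2,numpy as np
a=env.read_camera("scene")["img"]; cv2.imwrite("pics/s2.png",cv2.resize(a[100:300,180:420],(720,600))[...,::-1])
E
```

```text
clock: 2.07
tcp_pos: [0.3802, 0.0677, 0.0608]
orientation: [-0.001, 0.119, 0.993, 0.0]
wrist_force: [0.9, 0.5, 0.7]
finger_gap: 0.0002
grip_force: 0.0
t 2.07 bx -0.1955 by -0.0227 tipz 0.0498 | Fx 0.78 Fy 0.70 Fz 0.68 gap 0.000 0.011 [-0.001  0.119  0.993  0.   ]
```

View pics/s2.png

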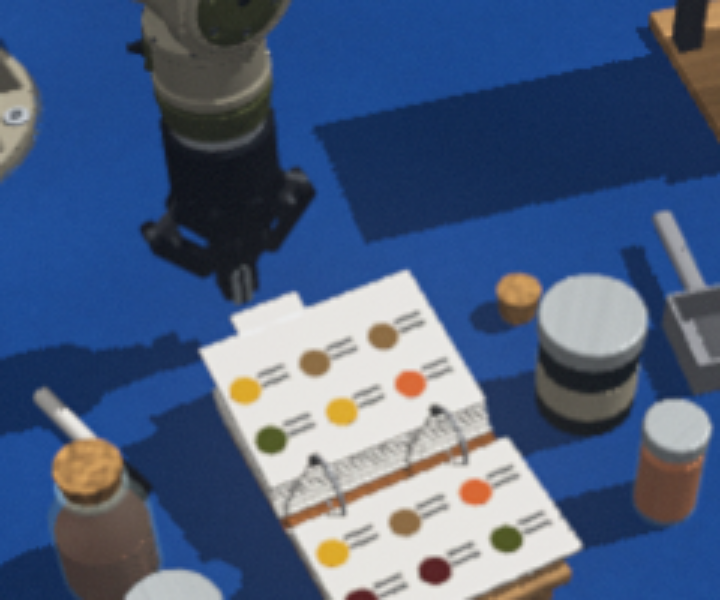

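The scene view shows the closed fingertips (about (240,285) in the crop) just outside the tab at (265,312). Next I'll approach until contact.

```bash
python3 -m jog '[[1,-0.015,0,0,0],[1,-0.012,0,0,0],[1,-0.003,0,0,0],[1,0,0,0,0]]' >/dev/null;python3 st.py; python3 -m jog '[[1,-0.003,0,0,0],[1,-0.002,0,0,0],[1,0,0,0,0]]'>/dev/null; python3 st.py;  python3 -m jog '[[1,-0.003,0,0,0],[1,-0.001,0,0,0],[1,0,0,0,0]]'>/dev/null; python3 st.py
```

```text
t 2.45 bx -0.1618 by -0.0229 tipz 0.0516 | Fx -0.29 Fy 0.17 Fz -0.42 gap -0.000 0.011 [0.002 0.12  0.993 0.   ]
t 2.70 bx -0.1590 by -0.0233 tipz 0.0505 | Fx -0.28 Fy -0.30 Fz 0.28 gap 0.000 0.011 [0.    0.12  0.993 0.   ]
t 2.95 bx -0.1588 by -0.0235 tipz 0.0492 | Fx -6.72 Fy 1.33 Fz 0.83 gap -0.000 0.011 [-0.003  0.12   0.993  0.   ]
```

```bash
python3 -m jog '[[1,-0.0005,0,-0.003,0],[1,-0.0005,0,-0.003,0],[1,0,0,0,0]]' >/dev/null;python3 st.py; python3 -m jog '[[1,-0.0006,0,-0.003,0],[1,-0.0006,0,-0.003,0],[1,0,0,0,0]]'>/dev/null; python3 st.py
python3 - <<'E'
from workcell import env; import cv2,numpy as np
a=env.read_camera("scene")["img"]; cv2.imwrite("pics/s3.png",cv2.resize(a[150:300,200:360],(640,600))[...,::-1])
E
```

```text
t 3.20 bx -0.1577 by -0.0235 tipz 0.0555 | Fx -6.94 Fy 0.77 Fz 1.86 gap 0.000 0.011 [-0.003  0.12   0.993  0.   ]
t 3.45 bx -0.1564 by -0.0235 tipz 0.0616 | Fx -5.89 Fy 1.41 Fz 1.45 gap -0.000 0.011 [-0.003  0.12   0.993  0.   ]
```

View pics/s3.png

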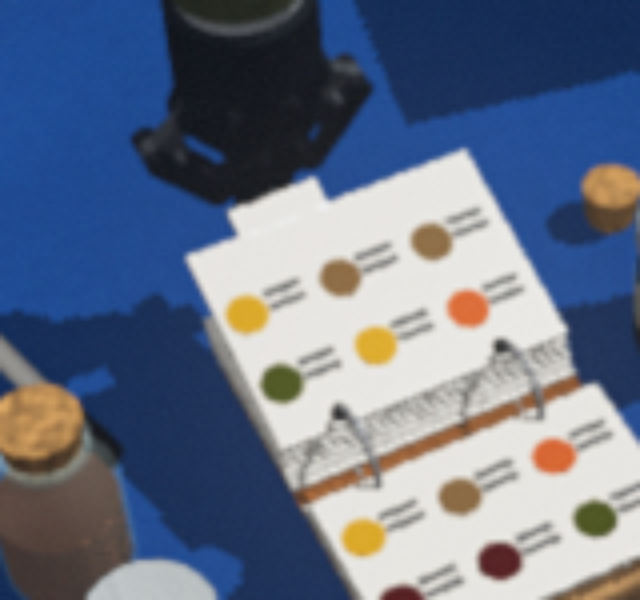

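The leaf follows (edge about 12 mm higher, consistent with the arc). Continuing along the arc.

```bash
python3 -m jog '[[1,-0.001,0,-0.004,0],[1,-0.0013,0,-0.0045,0],[1,-0.0014,0,-0.0045,0],[1,-0.0014,0,-0.0041,0]]' >/dev/null;python3 st.py; python3 -m jog '[[1,-0.0018,0,-0.0045,0],[1,-0.0019,0,-0.0045,0],[1,-0.0021,0,-0.0047,0]]'>/dev/null; python3 st.py; python3 -m jog '[[1,-0.0023,0,-0.0044,0],[1,-0.0024,0,-0.0044,0],[1,-0.0025,0,-0.0043,0]]'>/dev/null; python3 st.py
```

```text
t 3.83 bx -0.1512 by -0.0235 tipz 0.0787 | Fx -6.72 Fy 0.44 Fz 1.62 gap 0.000 0.011 [-0.003  0.12   0.993  0.   ]
t 4.08 bx -0.1453 by -0.0235 tipz 0.0925 | Fx -6.69 Fy 1.62 Fz 1.59 gap -0.000 0.011 [-0.003  0.12   0.993  0.   ]
t 4.33 bx -0.1379 by -0.0235 tipz 0.1057 | Fx -7.15 Fy 0.08 Fz 3.43 gap 0.000 0.011 [-0.003  0.12   0.993  0.   ]
```

```bash
python3 -m jog '[[1,-0.002,0,-0.0041,0],[1,-0.0022,0,-0.0041,0],[1,-0.0025,0,-0.0041,0]]' >/dev/null;python3 st.py; python3 -m jog '[[1,-0.0029,0,-0.0038,0],[1,-0.0031,0,-0.0038,0],[1,-0.0033,0,-0.0038,0]]'>/dev/null; python3 st.py
python3 - <<'E'
from workcell import env; import cv2,numpy as np
a=env.read_camera("scene")["img"]; cv2.imwrite("pics/s4.png",cv2.resize(a[110:290,180:372],(640,600))[...,::-1])
E
```

```text
t 4.58 bx -0.1290 by -0.0235 tipz 0.1186 | Fx -3.86 Fy -1.00 Fz 0.62 gap -0.000 0.011 [-0.001  0.12   0.993 -0.   ]
t 4.83 bx -0.1186 by -0.0235 tipz 0.1303 | Fx -3.15 Fy -1.16 Fz 2.61 gap 0.000 0.011 [-0.     0.12   0.993 -0.   ]
```

View pics/s4.png

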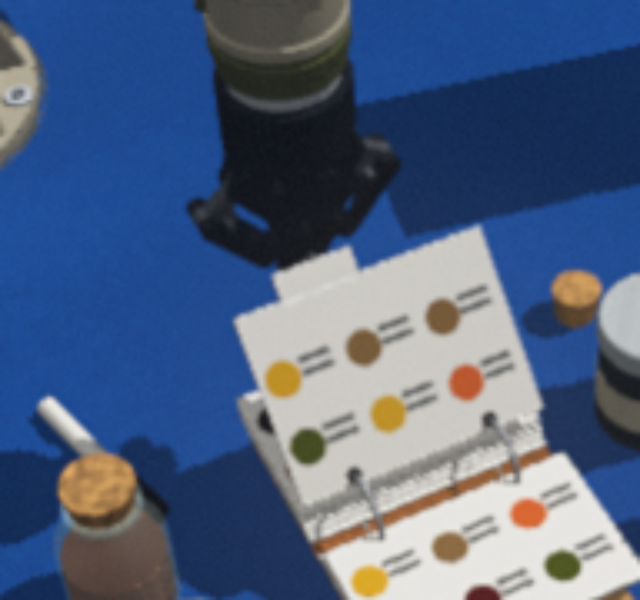

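The leaf has risen to about 45°, with the tab resting on the finger and other objects undisturbed. Continuing to near upright.

```bash
python3 -m jog '[[1,-0.0035,0,-0.0035,0],[1,-0.0036,0,-0.0034,0],[1,-0.0037,0,-0.0034,0],[1,-0.0038,0,-0.0032,0],[1,-0.0039,0,-0.0031,0]]' >/dev/null;python3 st.py; python3 -m jog '[[1,-0.004,0,-0.003,0],[1,-0.0041,0,-0.0028,0],[1,-0.0042,0,-0.0026,0],[1,-0.0043,0,-0.0025,0],[1,-0.0044,0,-0.0023,0]]'>/dev/null; python3 st.py; python3 -m jog '[[1,-0.0045,0,-0.002,0],[1,-0.0045,0,-0.0019,0],[1,-0.0046,0,-0.0017,0],[1,-0.0046,0,-0.0014,0],[1,-0.0047,0,-0.001,0]]'>/dev/null; python3 st.py
```

```text
t 5.30 bx -0.0995 by -0.0233 tipz 0.1469 | Fx -0.27 Fy -0.17 Fz 0.25 gap -0.000 0.011 [0.    0.12  0.993 0.   ]
t 5.72 bx -0.0789 by -0.0233 tipz 0.1599 | Fx -0.72 Fy -0.16 Fz 0.42 gap -0.000 0.011 [0.    0.12  0.993 0.   ]
t 6.13 bx -0.0559 by -0.0233 tipz 0.1680 | Fx -1.12 Fy 0.42 Fz 1.18 gap 0.000 0.011 [0.    0.12  0.993 0.   ]
```

```bash
python3 -m jog '[[1,-0.0047,0,-0.0005,0],[1,-0.0047,0,0,0],[1,-0.0047,0,0,0],[1,-0.0047,0,0,0],[1,-0.0047,0,0,0]]' >/dev/null;python3 st.py; python3 -m jog '[[1,-0.0047,0,0,0],[1,-0.0047,0,0,0],[1,-0.0047,0,0,0],[1,-0.0047,0,0,0],[1,0,0,0,0]]'>/dev/null; python3 st.py; python3 -m jog '[[1,-0.0047,0,0,0],[1,-0.0047,0,0,0],[1,-0.0047,0,0,0],[1,0,0,0,0]]'>/dev/null; python3 st.py;python3 - <<'E'
from workcell import env; import cv2,numpy as np
a=env.read_camera("scene")["img"]; cv2.imwrite("pics/s5.png",cv2.resize(a[110:320,180:404],(640,600))[...,::-1])
E
```

```text
t 6.55 bx -0.0305 by -0.0234 tipz 0.1715 | Fx -4.22 Fy -2.80 Fz 19.68 gap -0.000 0.011 [ 0.003  0.12   0.993 -0.   ]
t 6.97 bx -0.0117 by -0.0233 tipz 0.1698 | Fx 0.08 Fy 0.51 Fz 1.35 gap 0.000 0.011 [0.002 0.12  0.993 0.   ]
t 7.30 bx 0.0005 by -0.0233 tipz 0.1673 | Fx 0.04 Fy -0.37 Fz -0.52 gap -0.001 0.011 [-0.     0.12   0.993  0.   ]
```

View pics/s5.png

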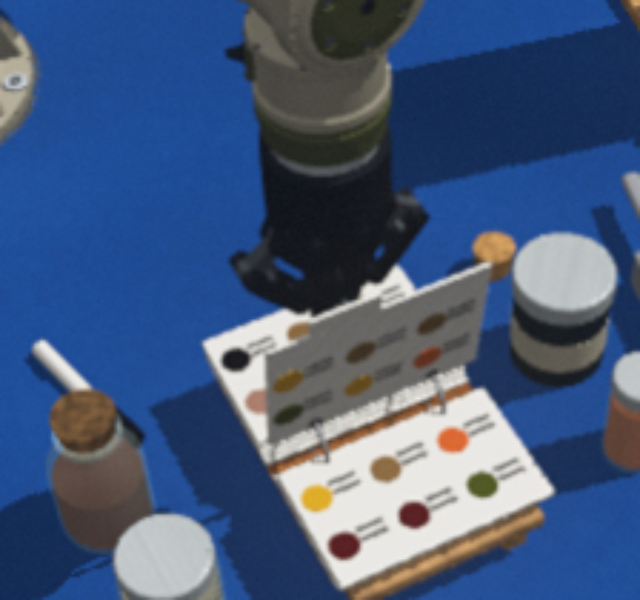

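The leaf is now about upright, with the finger behind it. The brief 20 N vertical reading was the tab edge catching on the finger, and it has released. Next I push over with the fingertips on a smaller arc.

```bash
python3 -m jog '[[1,-0.005,0,0.001,0],[1,-0.005,0,0.001,0],[1,-0.005,0,0.001,0],[1,-0.005,0,0.001,0]]' >/dev/null;python3 st.py; python3 -m jog '[[1,-0.0047,0,0.002,0],[1,-0.0047,0,0.002,0],[1,-0.0047,0,0.002,0],[1,-0.0047,0,0.002,0]]'>/dev/null; python3 st.py; python3 -m jog '[[1,-0.0044,0,0.003,0],[1,-0.0044,0,0.003,0],[1,-0.0044,0,0.003,0],[1,-0.0044,0,0.003,0]]'>/dev/null; python3 st.py;python3 - <<'E'
from workcell import env; import cv2,numpy as np
a=env.read_camera("scene")["img"]; cv2.imwrite("pics/s6.png",cv2.resize(a[110:320,180:404],(640,600))[...,::-1])
E
```

```text
t 7.68 bx 0.0203 by -0.0233 tipz 0.1639 | Fx -0.03 Fy 0.08 Fz -0.05 gap 0.000 0.011 [-0.     0.12   0.993  0.   ]
t 8.02 bx 0.0392 by -0.0233 tipz 0.1559 | Fx -0.13 Fy -0.04 Fz 0.53 gap -0.000 0.011 [-0.     0.12   0.993  0.   ]
t 8.35 bx 0.0567 by -0.0233 tipz 0.1438 | Fx -1.81 Fy 0.34 Fz 0.26 gap 0.000 0.011 [-0.     0.12   0.993  0.   ]
```

View pics/s6.png

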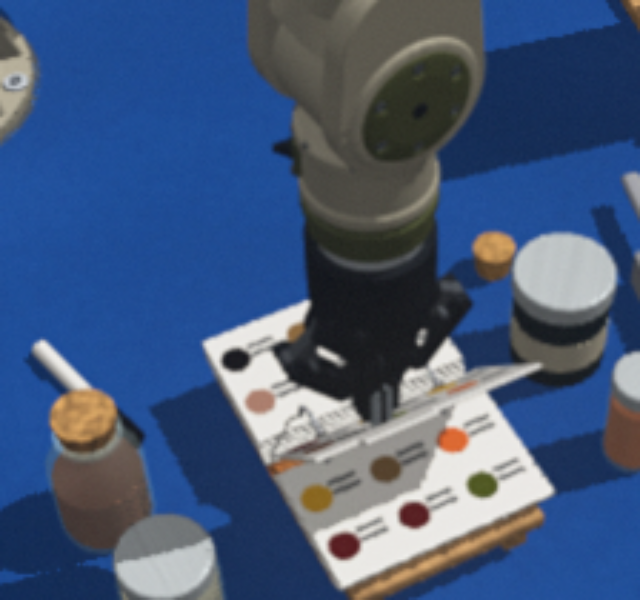

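The leaf is past upright, leaning about 40° over the far half with the fingertips on its upper side. Continuing over and down.

```bash
python3 -m jog '[[1,-0.0036,0,0.0038,0],[1,-0.0036,0,0.0038,0],[1,-0.0036,0,0.0038,0],[1,-0.0036,0,0.0038,0]]' >/dev/null;python3 st.py; python3 -m jog '[[1,-0.0029,0,0.0044,0],[1,-0.0029,0,0.0044,0],[1,-0.0029,0,0.0044,0],[1,-0.0029,0,0.0044,0]]'>/dev/null; python3 st.py; python3 -m jog '[[1,-0.0019,0,0.0048,0],[1,-0.0019,0,0.0048,0],[1,-0.0019,0,0.0048,0],[1,-0.0019,0,0.0048,0]]'>/dev/null; python3 st.py; python3 -m jog '[[1,-0.0009,0,0.004,0],[1,-0.0009,0,0.004,0],[1,-0.0009,0,0.004,0],[1,0,0,0.004,0],[1,0,0,0.003,0]]'>/dev/null; python3 st.py
```

```text
t 8.73 bx 0.0711 by -0.0232 tipz 0.1286 | Fx 0.38 Fy 0.84 Fz -0.23 gap 0.000 0.011 [0.    0.12  0.993 0.   ]
t 9.07 bx 0.0824 by -0.0233 tipz 0.1108 | Fx -0.73 Fy 0.77 Fz 0.17 gap -0.000 0.011 [-0.     0.12   0.993  0.   ]
t 9.40 bx 0.0899 by -0.0232 tipz 0.0917 | Fx -0.52 Fy 0.75 Fz 0.83 gap 0.000 0.011 [-0.     0.12   0.993  0.   ]
t 9.82 bx 0.0926 by -0.0232 tipz 0.0727 | Fx -0.51 Fy -0.63 Fz 0.64 gap 0.000 0.011 [-0.     0.12   0.993  0.   ]
```

Pressing down gently until the stack carries it.

```bash
python3 -m jog '[[1,0,0,0.003,0],[1,0,0,0.002,0],[1,0,0,0.001,0],[1,0,0,0,0]]' >/dev/null;python3 st.py; python3 -m jog '[[1,0,0,0.0015,0],[1,0,0,0.001,0],[1,0,0,0,0]]'>/dev/null; python3 st.py; python3 -m jog '[[1,0,0,0.001,0],[1,0,0,0.0007,0],[1,0,0,0,0]]'>/dev/null; python3 st.py
```

```text
t 10.15 bx 0.0924 by -0.0232 tipz 0.0670 | Fx 0.33 Fy 0.94 Fz 0.21 gap 0.000 0.011 [-0.     0.12   0.993  0.   ]
t 10.40 bx 0.0927 by -0.0232 tipz 0.0646 | Fx 0.29 Fy 0.20 Fz -0.32 gap 0.000 0.011 [0.    0.12  0.993 0.   ]
t 10.65 bx 0.0927 by -0.0232 tipz 0.0645 | Fx -2.35 Fy -1.13 Fz 7.58 gap 0.000 0.011 [0.    0.12  0.993 0.   ]
```

Contact at 64.5 mm is exactly the flat leaf's top, so I'm lifting off and retreating.

```bash
python3 -m jog '[[1,0,0,-0.005,0],[1,0,0,-0.02,0],[1,0,0,-0.035,0],[1,0,0,-0.04,0],[1,0,0,-0.04,0]]' >/dev/null;python3 -m jog '[[1,0.02,0.02,-0.02,0],[1,0.035,0.02,0,0],[1,0.035,0.02,0,0],[1,0.035,0.02,0,0],[1,0.035,0.02,0,0]]'>/dev/null;python3 -m jog '[[1,0.035,0.02,0,0],[1,0.035,0.02,0,0],[1,0.035,0.02,0,0],[1,0.02,0.01,0,0],[1,0,0,0,0]]'>/dev/null; python3 st.py
python3 - <<'E'
from workcell import env; import cv2,numpy as np
from h import *
t=env.read_camera("top");s=env.read_camera("scene")
v=np.hstack([cv2.resize(t["img"][130:330,220:470],(400,320)),cv2.resize(s["img"][160:360,180:430],(400,320))])
cv2.imwrite("pics/f.png",v[...,::-1])
X=np.array([.971,-.239]);Y=np.array([.239,.971]);O=np.array([.5755,.043])
P=[np.r_[O+X*.133+Y*b,.063] for b in(.08,-.08)]; print("expected flat corners",proj(t,P),proj(s,P))
E
```

```text
t 11.90 bx -0.1967 by 0.1479 tipz 0.2235 | Fx -0.74 Fy -0.83 Fz -0.58 gap 0.000 0.011 [-0.001  0.118  0.993  0.   ]
expected flat corners [[324.39248064 148.66845258]
 [406.7697621  168.57568385]] [[378.35143228 287.03236501]
 [303.46146552 321.33243944]]
```

View pics/f.png

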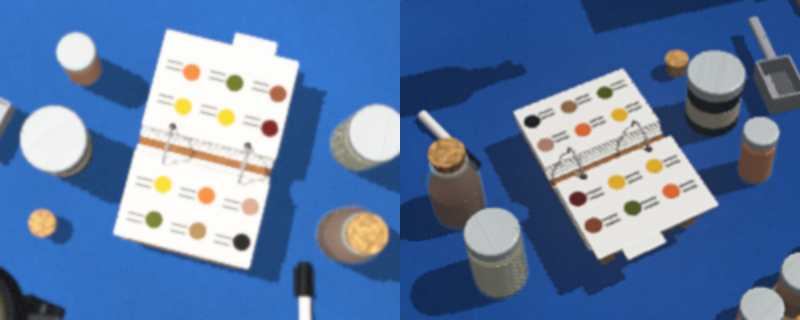

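The leaf lies flat on the far half: its corners are at top (324,149) and scene (379,287), exactly where a flat leaf should be. Everything else is in place and the arm is clear.

```bash
python3 -c "
from workcell import env
print(env.hand_in())"
```

```text
the job is handed in; nothing more can be done
None
```

The leaf was pushed up, over and down flat on the far half, the surroundings stayed in place and the arm ended clear; the job is handed in at about 12 s, with one brief 20 N catch of the tab near upright.

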